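Centre the gear trophy on its plinth with light taps

TASK

The small brass trophy with the upright gear wheel is wobbly and stands off-centre near the edge of its round wooden plinth. Push it with gentle taps of the fingertips, low on its foot, until it stands upright in the middle of its plinth, then draw back clear of it. Do not pinch, lift or topple it, and leave the cup trophy and the other things on the table alone.

Things in the scene. Friction and masses are not known exactly. Their poses are not given: they have to be found in the camera images.
- gear_trophy: Wobbly brass trophy, about 0.2 kg, loose, 70 mm tall. From below: a rubber pad of radius 16 mm, 3 mm thick; a round foot of radius 21 mm from 3 to 14 mm height, the widest part and the place to push (pushed high up, it tips over); a thin stem of radius 5 mm; and on top an upright gear wheel 35 mm across and 10 mm thick, centre at 52 mm height. Origin: centre of its underside, on its axis; z up; x is the gear wheel's axis.
- plinth: Fixed round dark-wood plinth that carries the gear trophy: flat top of radius 48 mm, 50 mm above the table; the lowest 12 mm have radius 52 mm. Origin: centre of its underside on the table; z up. Its yaw means nothing.
- cup_trophy: The other brass trophy, with a small cup (34 mm across) in place of the gear wheel, 69 mm tall, same foot; loose, stands centred on a plinth of its own, equal to the other, with its top 50 mm above the table. Leave alone. Origin: centre of its underside.
- wheel: Loose black tyre wheel lying flat, 72 mm across, 30 mm tall. Leave alone. Origin: centre of its underside.
- gearmotor: Loose small yellow gearmotor, 22 x 64 x 22 mm (x, y, z) with a 22 mm long metal can on its +y end. Leave alone. Origin: underside, centre of the yellow block.
- bottle: Loose pale drinks bottle with a blue cap, 60 mm across, 160 mm tall. Leave alone. Origin: centre of its underside.
Things that resemble listed ones, but are neither listed nor needed, are in the scene too. What is shaped like the gear_trophy but green or turquoise is not meant.

How it is judged (in metres and radians):
At the end, for the whole second after the job is handed in: The gear trophy stands still and upright (within 0.06 rad) on its plinth, its axis within 6 mm of the plinth's axis; the cup trophy, wheel, gearmotor and bottle are within 10 mm of where they began (horizontal distance between gear_trophy and plinth below 0.006 m and angle between gear_trophy's own z axis and vertical below 0.06 rad and z of gear_trophy in the frame of plinth between 0.047 and 0.053 m and linear speed of gear_trophy below 0.01 m/s and distance of each of cup_trophy, wheel, gearmotor, bottle from where it was at the start of the episode below 0.01 m); the robot touches nothing.
It fails at once if the gear trophy is tipped by more than 0.3 rad or knocked off the plinth (angle between gear_trophy's own z axis and vertical above 0.3 rad or z of gear_trophy in the frame of plinth below 0.04 m).
It fails at once if the gear trophy is lifted (its underside more than 8 mm above the plinth) (z of gear_trophy in the frame of plinth above 0.058 m).
It fails at once if the gear trophy is pinched or struck hard: more than 15 N from the fingers, or faster than 0.25 m/s (contact force between the fingers and gear_trophy above 15 N or linear speed of gear_trophy above 0.25 m/s).
It fails at once if the cup trophy, wheel, gearmotor or bottle is moved by more than 10 mm (distance of any of cup_trophy, wheel, gearmotor, bottle from where it was at the start of the episode above 0.01 m).
It also fails if it takes over 42 s, if anything falls off the work surface, if the arm or the gripper's body presses on something with over 40 N, if the wrist force passes 120 N, or if a joint passes its speed limit or range.

ROBOT

A 6-joint arm with a two-finger parallel gripper is mounted at the origin on the work surface. World frame = base frame: x ahead of the robot, y to its left, z up, the work surface at z = 0. Lengths are in m, angles in degrees, forces in N, time in s.
With the tool pointing down it reaches from about 0.375 to 0.925 m from the base axis. Payload 5.7 kg.
Tool frame: the origin (TCP) lies at the centre of the arm's flange, where the gripper is bolted on; the fingertips stand 182 mm ahead of it and the grasp point (between the pads) lies 163 mm ahead of it; x points along the fingers, y is the direction in which the jaws open and shut, and the axes are right-handed (so a half turn about x gives the same grasp; the last joint's range is limited). The gripper opens to 88 mm and grips with 3 to 60 N. Pads are 20 mm wide; open, the fingers measure 115 mm over their backs; the gripper's body (75 mm by 178 mm) begins 61 mm behind the grasp point.
Start: joints at [68.463, 20.558, 86.54, -0, 72.909, -6.595], TCP at [0.155, 0.58, 0.405] pointing down, gripper open.
Joint ranges: [-170.27, 170.27], [-57.76, 135], [12.27, 136.19], [-55.21, 235.2], [11.17, 155.16], [-170.74, 170.74]. Speed limits (degrees/s): [136.94, 136.94, 180, 180, 180, 180].

INTERFACE

Orientations are given as a 3x3 rotation matrix whose columns are the frame's x, y, z axes.
In Python, from plant import env gives the robot as it stands.
- The arm moves only by the shell command python3 -m inch 'ROWS'. ROWS is text: rows parted by semicolons, each of 5 numbers parted by spaces: the opening, from 0 (shut) to 1 (fully open), then the shift along the tool's x, y, z in mm, then the turn about the tool's x in units of 6 degrees (1.0 is 6 degrees). In form: jaw x y z twist; .... A call has 1 to 10 rows; each row shifts and turns the commanded pose from where the row before left it, along the tool's axes as they then stand; what a row does not reach is not made up. A row lasts 1/12 s, in which the tool goes at most 41.7 mm and 7.16 degrees, less where a joint would pass 70% of its speed; a pose out of reach is approached as far as the arm can. A call with a gripper value outside its range is refused whole. The fingers move at their own pace and stop on an object; the grip force is fixed at half the most. Time passes only in rows, so rows that do not move let the fingers close. It gives the time, the measured TCP pose, the force and the opening at its end, in the units of the state.
- env.state(): the state, without advancing time (a new reading comes with each control period).
- env.camera(name): name is "side" or "top"; returns a dict with "color" (384x512x3 uint8, red, green, blue), "vertical_fov" (degrees; the focal length in pixels is half the picture's height over the tangent of half this angle, whatever the lens; pixels are square), "cx", "cy" (the principal point, pixels), "dist" ([k1, k2, p1, p2, k3] as OpenCV has them; the pictures are not rectified), "xyz" and "orientation" of the camera in the world. Camera axes: x right, y up, looking along -z (the intrinsics and any distortion apply to the point x, -y, -z); pixel columns grow to the right and rows downward; lengths in m; the calibration is good to about 2 mm. A picture is of the moment at which its call begins. There is no depth.
- env.hand_in(): hands the job in, once; it reports no verdict.
The state is a dict: "clock": time; "qpos": joint angles; "joint_velocities": joint speeds; "effort": joint torques, N m; "tcp_pos": TCP position; "tool_rot": TCP orientation; "contact_force": force on the tool from outside, world axes, zero at the start; "moment": the same for the moment, N m; "finger_gap": finger opening in m.
Only numpy, scipy, OpenCV 4.12 (cv2) and the standard library are available. Lean on these libraries where they do the work, as an engineer would, in place of code of your own. Each camera call takes 0.05 s, during which the arm holds its last target.

## Working session

There is one attempt and no reset: what is moved stays moved. The work goes in short steps, Python scripts to look and compute and a shell command to move; the robot and the scene stay as the last step left them, time stands still between calls to the robot, and variables do not carry over. Pictures are saved under pics/ and viewed, and the job is handed in when it is done.

```bash
ls; mkdir -p pics
cat > h.py <<'E'
import numpy as np, cv2
from plant import env
def cam(n,save=None):
    c=env.camera(n)
    if save: cv2.imwrite('pics/'+save,c['color'][:,:,::-1])
    return c
def K(c):
    f=c['color'].shape[0]/2/np.tan(np.radians(c['vertical_fov'])/2)
    return np.array([[f,0,c['cx']],[0,f,c['cy']],[0,0,1.]])
def ray(c,px):
    p=cv2.undistortPoints(np.array(px,float).reshape(-1,1,2),K(c),np.array(c['dist'],float)).reshape(-1,2)
    d=np.c_[p[:,0],-p[:,1],-np.ones(len(p))]
    return np.array(c['xyz']),d@np.array(c['orientation']).reshape(3,3).T
def onz(c,px,z):
    o,d=ray(c,px); return o+d*((z-o[2])/d[:,2])[:,None]
def proj(c,P):
    P=np.array(P,float).reshape(-1,3)
    q=(P-np.array(c['xyz']))@np.array(c['orientation']).reshape(3,3)
    q=q*[1,-1,-1]
    return cv2.projectPoints(q,np.zeros(3),np.zeros(3),K(c),np.array(c['dist'],float))[0].reshape(-1,2)
E
python3 - <<'E'
from h import *
for n in('side','top'):
    c=cam(n,n+'0.png'); print({k:v for k,v in c.items() if k!='color'})
s=env.state();print(s)
E
```

```text
pics
{'vertical_fov': 50.703218483505715, 'cx': 257.3825261784583, 'cy': 199.95303866317593, 'dist': array([-0.09231559,  0.        ,  0.        ,  0.        ,  0.        ]), 'xyz': array([0.48983313, 1.00978639, 0.67350593]), 'orientation': array([[-0.99829925,  0.04747529, -0.03383334],
       [-0.05413745, -0.53966378,  0.84013817],
       [ 0.02162718,  0.84054096,  0.54131614]])}
{'vertical_fov': 47.27175147752022, 'cx': 243.65623965224077, 'cy': 201.7630119359978, 'dist': array([0.02839025, 0.        , 0.        , 0.        , 0.        ]), 'xyz': array([0.46815494, 0.07049629, 1.1472421 ]), 'orientation': array([[-0.01802328,  0.99786356, -0.06279711],
       [-0.99970824, -0.01899552, -0.01491984],
       [-0.01608083,  0.06250989,  0.99791479]])}
{'clock': 0.1, 'qpos': array([ 6.84641982e+01,  2.05951631e+01,  8.65916067e+01, -8.18019824e-04,
        7.29107668e+01, -6.59378350e+00]), 'joint_velocities': array([ 0.07532281, -0.11105847, -0.11829469, -0.08526088,  0.01859831,
       -0.0441674 ]), 'effort': array([-6.77520256e-04, -5.16366756e+01, -2.71404362e+01,  6.77069323e-02,
        2.77290033e-02, -5.27149848e-05]), 'tcp_pos': array([0.15458633, 0.57941108, 0.40388717]), 'tool_rot': array([[-6.12203056e-04,  2.57836840e-01,  9.66188278e-01],
       [-1.58850092e-03,  9.66186990e-01, -2.57837502e-01],
       [-9.99998551e-01, -1.69263988e-03, -1.81928570e-04]]), 'contact_force': array([ 0.43931697, -0.58447974,  0.36609567]), 'moment': array([ 0.03184799, -0.01715254,  0.00398359]), 'finger_gap': 0.0876953835918388}
```

View pics/side0.png

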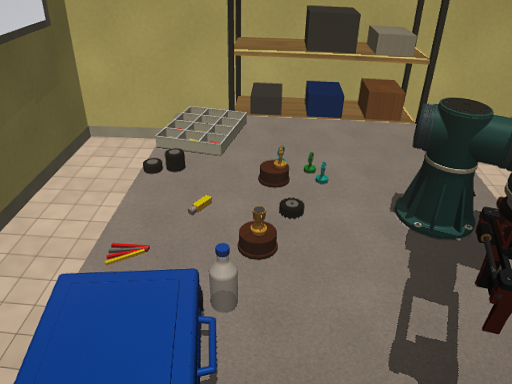

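View pics/top0.png

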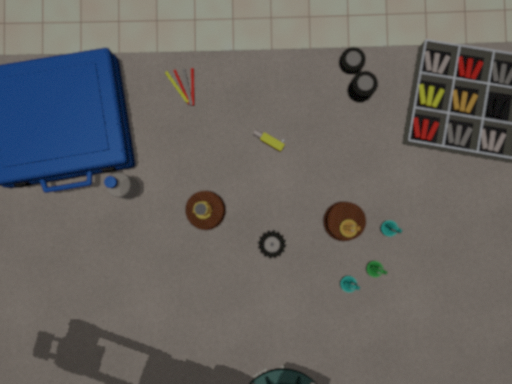

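The side view shows the gear trophy at about (281,157), on the right far side of its plinth (274,172). In the top view the plinth is at (345,221) and the foot at (348,228). The cup trophy, at (202,210) in the top view, is a different one. Next I'll take enlarged crops.

Run:
```python
from h import *
t=cam('top');s=cam('side')
a=cv2.resize(t['color'][190:260,300:410],None,fx=7,fy=7,interpolation=cv2.INTER_CUBIC)
cv2.imwrite('pics/tc.png',a[:,:,::-1])
b=cv2.resize(s['color'][135:200,245:335],None,fx=8,fy=8,interpolation=cv2.INTER_CUBIC)
cv2.imwrite('pics/sc.png',b[:,:,::-1])
print(onz(t,[(345,221),(348,228)],.05))
for n,p,z in(('cup',(205,210),.05),('wheel',(272,244),.03),('motor',(270,141),.02),('bottle',(111,183),.16),('teal',(390,228),.03),('green',(375,269),.03),('teal2',(348,284),.03)): print(n,onz(t,[p],z))
```

```text
[[ 0.48449239 -0.16418808  0.05      ]
 [ 0.46700221 -0.17101313  0.05      ]]
cup [[0.51836561 0.18415156 0.05      ]]
wheel [[0.42991473 0.01734063 0.03      ]]
motor [[0.69563539 0.01619654 0.02      ]]
bottle [[0.57859828 0.38508766 0.16      ]]
teal [[ 0.46518341 -0.28048214  0.03      ]]
green [[ 0.36327602 -0.23911256  0.03      ]]
teal2 [[ 0.32699537 -0.17058881  0.03      ]]
```

View pics/tc.png

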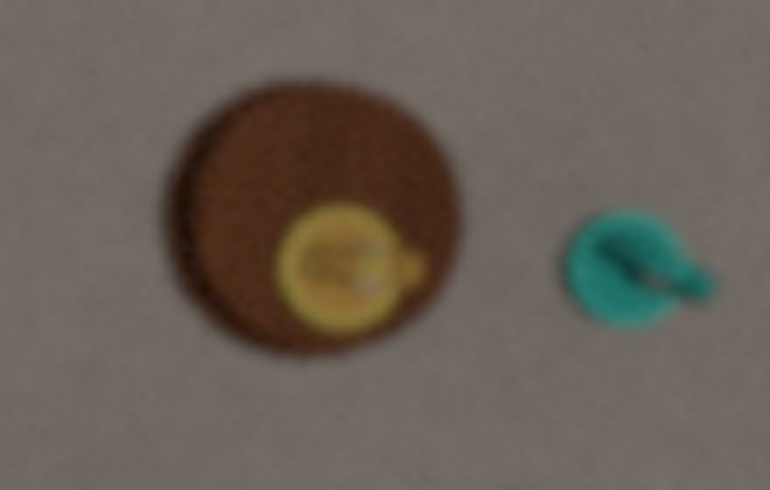

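View pics/sc.png

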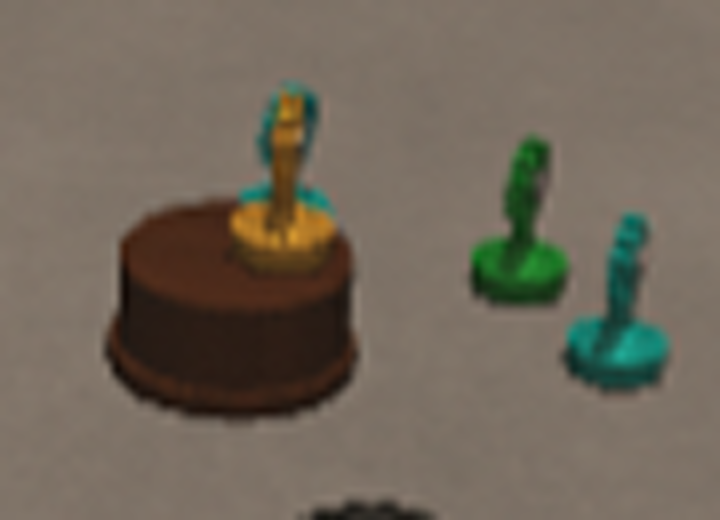

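```bash
cat >> h.py <<'E'
from scipy.optimize import least_squares
def fitc(c,px,z,R):
    P=onz(c,px,z)[:,:2]
    r=least_squares(lambda q:np.hypot(*(P-q).T)-R,P.mean(0),loss='soft_l1',f_scale=.001)
    return r.x,np.sqrt(np.mean(r.fun**2)),len(P)
def fitfree(c,px,z):
    P=onz(c,px,z)[:,:2]
    r=least_squares(lambda q:np.hypot(*(P-q[:2]).T)-q[2],[*P.mean(0),.03],loss='soft_l1',f_scale=.001)
    return r.x
E
python3 - <<'E'
from h import *
U=4
for n,(y0,y1,x0,x1) in(('top',(190,260,300,370)),('side',(140,195,250,300))):
    c=cam(n);im=cv2.resize(c['color'][y0:y1,x0:x1],None,fx=U,fy=U,interpolation=cv2.INTER_CUBIC)
    hsv=cv2.cvtColor(im,cv2.COLOR_RGB2HSV)
    print(n)
    yy=(28 if n=='top' else 30)*U
    for x in range(0,im.shape[1],4): print(x/U+x0,im[yy,x],hsv[yy,x],end=';')
    print()
E
```

```text
top
300.0 [112 105  99] [ 14  30 112];301.0 [112 106  99] [ 16  30 112];302.0 [112 105  99] [ 14  30 112];303.0 [110 104  97] [ 16  30 110];304.0 [111 104  98] [ 14  30 111];305.0 [113 106  99] [ 15  32 113];306.0 [113 106 100] [ 14  29 113];307.0 [112 105  99] [ 14  30 112];308.0 [112 105  99] [ 14  30 112];309.0 [111 105  98] [ 16  30 111];310.0 [111 104  97] [ 15  32 111];311.0 [112 104  99] [ 12  30 112];312.0 [111 104  99] [ 13  28 111];313.0 [111 105  98] [ 16  30 111];314.0 [112 106  98] [ 17  32 112];315.0 [112 105  98] [ 15  32 112];316.0 [113 105 100] [ 12  29 113];317.0 [112 105 100] [ 13  27 112];318.0 [111 105  97] [ 17  32 111];319.0 [110 104  98] [ 15  28 110];320.0 [111 104  98] [ 14  30 111];321.0 [109 102  96] [ 14  30 109];322.0 [103  95  89] [ 13  35 103];323.0 [84 75 69] [12 46 84];324.0 [64 49 41] [10 92 64];325.0 [50 30 21] [  9 148  50];326.0 [38 21 11] [ 11 181  38];327.0 [41 24 17] [  9 149  41];328.0 [57 32 21] [  9 161  57];329.0 [65 35 18] [ 11 184  65];330.0 [73 43 25] [ 11 168  73];331.0 [78 46 29] [ 10 160  78];332.0 [79 45 29] [ 10 161  79];333.0 [79 
[... 2053 characters left out ...]
 39 26] [  9 162  71];279.0 [72 41 25] [ 10 166  72];280.0 [73 42 26] [ 10 164  73];281.0 [73 41 26] [ 10 164  73];282.0 [72 41 26] [ 10 163  72];283.0 [72 41 26] [ 10 163  72];284.0 [70 39 25] [  9 164  70];285.0 [74 41 26] [  9 165  74];286.0 [77 42 27] [  9 166  77];287.0 [70 39 24] [ 10 168  70];288.0 [49 32 22] [ 11 141  49];289.0 [86 75 66] [14 59 86];290.0 [125 113 101] [ 15  49 125];291.0 [127 114 103] [ 14  48 127];292.0 [123 112 101] [ 15  46 123];293.0 [125 113 101] [ 15  49 125];294.0 [125 112 101] [ 14  49 125];295.0 [125 112 101] [ 14  49 125];296.0 [125 114 103] [ 15  45 125];297.0 [126 114 103] [ 14  47 126];298.0 [128 115 103] [ 14  50 128];299.0 [128 115 104] [ 14  48 128];
```

```bash
cat >> h.py <<'E'
U=6
def big(c,w):
    y0,y1,x0,x1=w
    return cv2.resize(c['color'][y0:y1,x0:x1],None,fx=U,fy=U,interpolation=cv2.INTER_CUBIC)
def topx(p,w): return (p+.5)/U-.5+np.array([w[2],w[0]])
def contour(m):
    cs,_=cv2.findContours(m.astype(np.uint8)*255,cv2.RETR_EXTERNAL,cv2.CHAIN_APPROX_NONE)
    return max(cs,key=cv2.contourArea)[:,0,:].astype(float)
WT=(190,260,300,372);WS=(138,195,250,300)
def gold(im):
    h=cv2.cvtColor(im,cv2.COLOR_RGB2HSV); return (h[...,1]>110)&(im[...,0]>90)&(h[...,0]>10)&(h[...,0]<35)
E
cat > m.py <<'E'
from h import *
import sys
for n,w in(('top',WT),('side',WS)):
    c=cam(n);im=big(c,w);h=cv2.cvtColor(im,cv2.COLOR_RGB2HSV)
    g=gold(im); thr=55
    pl=((h[...,1]>95)&(im[...,0]>thr)&(h[...,0]<35))
    k=np.ones((7,7),np.uint8)
    pl=cv2.morphologyEx(cv2.morphologyEx(pl.astype(np.uint8),cv2.MORPH_CLOSE,k),cv2.MORPH_OPEN,np.ones((13,13),np.uint8))
    cp=topx(contour(pl),w)
    gg=cv2.morphologyEx(g.astype(np.uint8),cv2.MORPH_OPEN,np.ones((25,25),np.uint8))
    cg=topx(contour(gg),w)
    print(n,'plinth',fitc(c,cp,.05,.048),fitfree(c,cp,.05))
    print(n,'foot',fitc(c,cg,.064,.021),fitfree(c,cg,.064))
    o=im.copy()
    for q,col in((cp,(0,255,0)),(cg,(255,0,255))):
        for p in ((q-[w[2],w[0]]+.5)*U-.5).round().astype(int): cv2.circle(o,tuple(map(int,p)),0,col,-1)
    cv2.imwrite(f'pics/{n}_{sys.argv[1]}.png',o[:,:,::-1])
E
python3 m.py a; cd pics; python3 -c "
import cv2,numpy as np
a=cv2.imread('top_a.png');b=cv2.imread('side_a.png')
o=np.zeros((420,740,3),np.uint8);o[:a.shape[0],:a.shape[1]]=a;o[:b.shape[0],432:432+b.shape[1]]=b
cv2.imwrite('ab.png',o)"
```

```text
top plinth (array([ 0.48539296, -0.1657722 ]), np.float64(0.0016904603070570636), 677) [ 0.4853956  -0.16648389  0.04688274]
top foot (array([ 0.46797116, -0.16860245]), np.float64(0.0025996326424131255), 349) [ 0.46749646 -0.16913586  0.02272915]
side plinth (array([ 0.48375168, -0.16820537]), np.float64(0.036546914020910995), 552) [ 0.48337706 -0.17157346  0.05218987]
side foot (array([ 0.46186751, -0.15913841]), np.float64(0.0054686510063480425), 137) [ 0.46153886 -0.1594735   0.01902864]
```

View pics/ab.png

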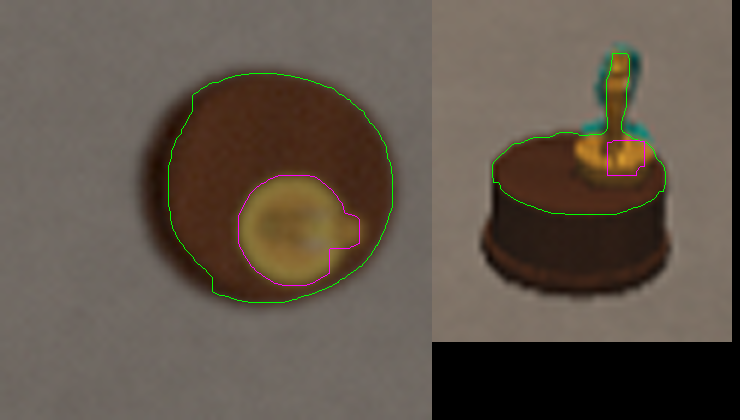

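The contours show the plinth top well in both views. The foot fit in the top view still includes the gear's bump on the right, so I'll refine that before moving.

```bash
cat > m2.py <<'E'
from h import *
import sys
def clean(m,k): return cv2.morphologyEx(m.astype(np.uint8),cv2.MORPH_OPEN,np.ones((k,k),np.uint8))
def keep(c,px,z,R):   # refit on inliers, twice
    q=fitc(c,px,z,R)[0]
    for t in(.004,.002,.0015):
        P=onz(c,px,z)[:,:2];r=abs(np.hypot(*(P-q).T)-R); px2=px[r<t]; q=fitc(c,px2,z,R)[0]
    return q.round(4),len(px2),fitfree(c,px2,z).round(4)
out={}
for n,w in(('top',WT),('side',WS)):
    c=cam(n);im=big(c,w);h=cv2.cvtColor(im,cv2.COLOR_RGB2HSV)
    pl=(h[...,1]>78)&(im[...,0]>57)&(h[...,0]<35)
    cp=topx(contour(clean(pl,15)),w)
    g=(h[...,1]>110)&(im[...,0]>(105 if n=='top' else 110))&(h[...,0]>10)&(h[...,0]<35)
    cg=topx(contour(clean(g,9)),w)
    a=keep(c,cp,.05,.048);b=keep(c,cg,.064,.021)
    print(n,'plinth',*a,'foot',*b,'need',(a[0]-b[0]).round(4))
E
python3 m2.py
```

```text
top plinth [ 0.4855 -0.1661] 459 [ 0.4855 -0.1666  0.0475] foot [ 0.4674 -0.1687] 274 [ 0.4674 -0.1688  0.0214] need [0.0181 0.0026]
side plinth [ 0.4852 -0.1667] 294 [ 0.4852 -0.1666  0.0479] foot [ 0.4673 -0.1644] 132 [ 0.4673 -0.1644  0.021 ] need [ 0.0179 -0.0023]
```

```bash
python3 -m inch '0.3 0 -40 10 -0.5;0.3 0 -40 10 -0.5;0.3 0 -38 15 -0.5;0.3 0 -38 15 -0.5;0.3 0 -35 20 -0.5;0.3 0 -35 20 -0.5;0.3 0 -35 20 -0.5;0.3 0 -35 20 -0.5'
```

```text
clock: 1.17
tcp_pos: [0.259, 0.2787, 0.4049]
tool_rot: [[0.001, -0.161, 0.987], [0.0, 0.987, 0.161], [-1.0, 0.0, 0.001]]
contact_force: [-0.2, 0.6, 1.2]
finger_gap: 0.0378
```

The two views agree that the push needed is about 18 mm along +x, with around 0 in y (they differ by ±2.5 mm). I'll approach from the robot's side with a part-open gap used as a two-point cradle.

```bash
python3 -m inch '0.27 0 0 10 0.8;0.27 0 0 30 0.75;0.27 0 -20 35 0;0.27 0 -30 25 0;0.27 0 -35 20 0;0.27 0 -38 10 0;0.27 0 -40 10 0;0.27 0 -40 10 0;0.27 0 -40 0 0;0.27 0 -40 0 0'; python3 -m inch '0.27 0 -40 0 0;0.27 0 -40 0 0;0.27 0 -40 0 0;0.27 0 -40 0 0;0.27 0 0 0 0;0.27 0 0 0 0'
```

```text
clock: 2.0
tcp_pos: [0.4079, -0.0012, 0.405]
tool_rot: [[0.001, 0.004, 1.0], [-0.0, 1.0, -0.004], [-1.0, -0.0, 0.001]]
contact_force: [1.4, 0.5, 0.1]
finger_gap: 0.0239
clock: 2.5
tcp_pos: [0.407, -0.1612, 0.4048]
tool_rot: [[0.0, 0.009, 1.0], [-0.0, 1.0, -0.009], [-1.0, -0.0, 0.0]]
contact_force: [0.3, 0.9, 0.5]
finger_gap: 0.0238
```

```bash
python3 -m inch '0.27 30 -5 9 0;0.27 40 0 0 0;0.27 40 0 0 0;0.27 30 0 0 0;0.27 16 0 0 0;0.27 8 0 0 0;0.27 0 0 0 0;0.27 0 0 0 0;0.27 0 0 0 0'
python3 - <<'E'
from h import *
t=cam('top');s=cam('side')
a=cv2.resize(t['color'][180:270,300:390],None,fx=4,fy=4,interpolation=cv2.INTER_CUBIC)
b=cv2.resize(s['color'][110:200,245:345],None,fx=4,fy=4,interpolation=cv2.INTER_CUBIC)
cv2.imwrite('pics/pre.png',np.hstack([a,b])[:,:,::-1])
E
python3 m2.py
```

```text
clock: 3.25
tcp_pos: [0.4167, -0.164, 0.2419]
tool_rot: [[0.002, 0.003, 1.0], [-0.001, 1.0, -0.003], [-1.0, -0.001, 0.002]]
contact_force: [0.2, 0.1, 0.1]
finger_gap: 0.0238
top plinth [ 0.4888 -0.1656] 192 [ 0.4888 -0.1656  0.048 ] foot [ 0.4853 -0.1398] 45 [ 0.4882 -0.1348  0.0264] need [ 0.0035 -0.0258]
side plinth [ 0.4852 -0.1662] 236 [ 0.485  -0.1663  0.0482] foot [ 0.4579 -0.1543] 44 [ 0.458  -0.1544  0.0208] need [ 0.0273 -0.0119]
```

View pics/pre.png

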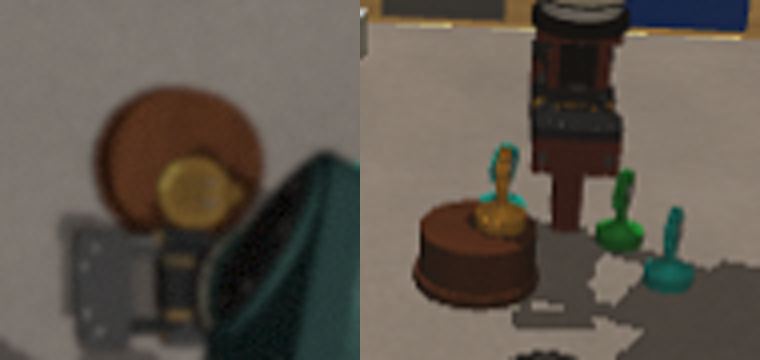

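Both views show the fingers standing clear behind the foot (side crop: finger at (567,190), foot at (500,215)). I'll lower a little and begin tapping.

```bash
python3 -m inch '0.27 4 -2 5 0;0.27 0 0 5 0;0.27 0 0 4 0;0.27 0 0 3 0;0.27 0 0 2 0;0.27 0 0 0 0;0.27 0 0 0 0'
cat > v.py <<'E'
from h import *
import sys
t=cam('top');s=cam('side')
a=cv2.resize(t['color'][180:270,310:390],None,fx=5,fy=5,interpolation=cv2.INTER_CUBIC)
b=cv2.resize(s['color'][125:195,250:310],None,fx=6,fy=6,interpolation=cv2.INTER_CUBIC)
b=cv2.copyMakeBorder(b,0,450-b.shape[0],0,0,0)
cv2.imwrite('pics/%s.png'%sys.argv[1],np.hstack([a,b])[:,:,::-1])
st=env.state();print(st['clock'],st['tcp_pos'],st['contact_force'])
# foot: bright gold, blob width & rows
for n,c,w in(('top',t,WT),('side',s,WS)):
    im=big(c,w);h=cv2.cvtColor(im,cv2.COLOR_RGB2HSV)
    g=(h[...,1]>110)&(im[...,0]>105)&(h[...,0]>10)&(h[...,0]<35)
    k=cv2.morphologyEx(g.astype(np.uint8),cv2.MORPH_OPEN,np.ones((9,9),np.uint8))
    cg=topx(contour(k),w); q,i=cg,None
    x,r,_=fitc(c,cg,.064,.021)
    for tt in(.004,.002):
        P=onz(c,cg,.064)[:,:2]; m=abs(np.hypot(*(P-x).T)-.021)<tt; x,r,i=fitc(c,cg[m],.064,.021)
    print(n,'foot',x.round(4),i,'to go',(np.array([.4854,-.1664])-x).round(4))
E
python3 v.py p1
```

```text
clock: 4.03
tcp_pos: [0.435, -0.1662, 0.2366]
tool_rot: [[-0.0, 0.004, 1.0], [0.0, 1.0, -0.004], [-1.0, 0.0, -0.0]]
contact_force: [0.1, -0.3, -0.4]
finger_gap: 0.0239
4.1333 [ 0.43477092 -0.16618636  0.23660333] [1.37931971 0.18435701 0.15474288]
top foot [ 0.4597 -0.2005] 34 to go [0.0257 0.0341]
side foot [ 0.4755 -0.164 ] 41 to go [ 0.0099 -0.0024]
```

View pics/p1.png

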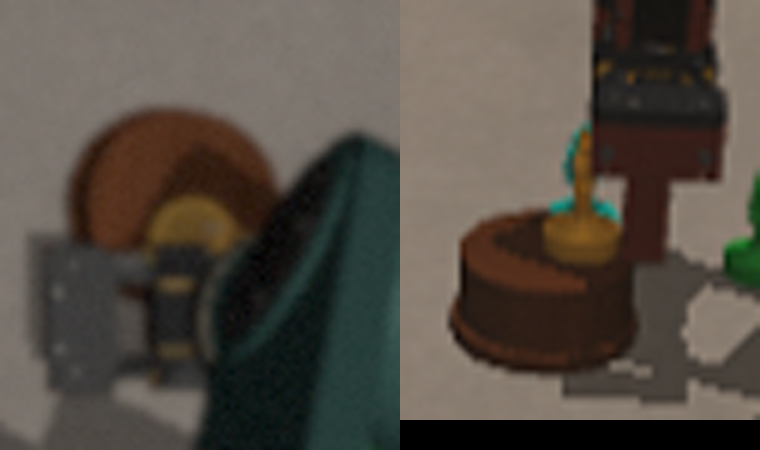

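The pads are about 4 mm short of the foot (side crop: finger edge 625, foot edge 619). Now the first push.

```bash
python3 -m inch '0.27 0 0 2 0;0.27 0 0 2 0;0.27 0 0 1.5 0;0.27 0 0 1.5 0;0.27 0 0 1.5 0;0.27 0 0 1.5 0;0.27 0 0 1.5 0;0.27 0 0 1.5 0;0.27 0 0 0 0;0.27 0 0 0 0';  python3 v.py p2
```

```text
clock: 4.97
tcp_pos: [0.4481, -0.1663, 0.2366]
tool_rot: [[0.0, 0.004, 1.0], [-0.0, 1.0, -0.004], [-1.0, -0.0, 0.0]]
contact_force: [-1.2, -0.3, -0.2]
finger_gap: 0.0236
5.0667 [ 0.44809955 -0.16629948  0.23667282] [-0.67348589  1.00828895  0.97180166]
top foot [ 0.4712 -0.1652] 49 to go [ 0.0142 -0.0012]
side foot [ 0.466 -0.156] 53 to go [ 0.0194 -0.0104]
```

View pics/p2.png

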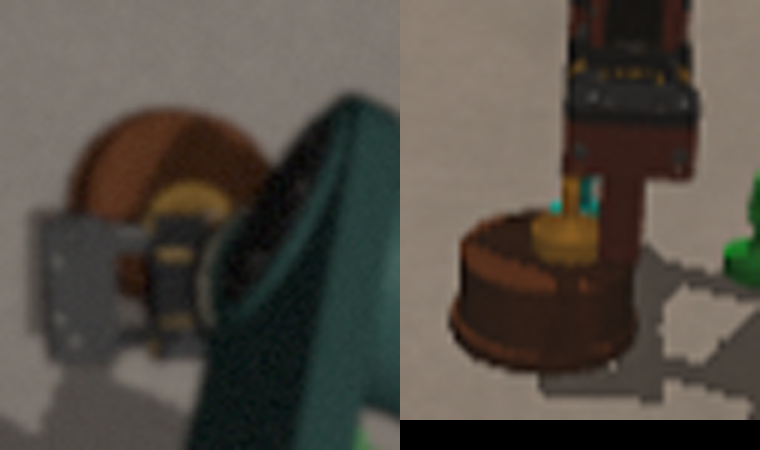

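The foot moved about 6 mm (its left edge went from 543 to 532 in the side crop) and stays upright. I'll push on most of the rest, then back off to measure.

```bash
python3 -m inch '0.27 0 0 1.2 0;0.27 0 0 1.2 0;0.27 0 0 1.2 0;0.27 0 0 1.2 0;0.27 0 0 1.2 0;0.27 0 0 1 0;0.27 0 0 0 0;0.27 0 0 0 0'; python3 -m inch '0.27 0 0 -5 0;0.27 0 0 -15 0;0.27 0 0 -20 0;0.27 -5 0 -20 0;0.27 -40 0 -10 0;0.27 -40 0 0 0;0.27 -40 0 -10 0;0.27 -20 0 -10 0;0.27 0 0 0 0';  python3 v.py p3;python3 m2.py
```

```text
clock: 5.73
tcp_pos: [0.4552, -0.1664, 0.2367]
tool_rot: [[0.0, 0.004, 1.0], [-0.0, 1.0, -0.004], [-1.0, -0.0, 0.0]]
contact_force: [-0.7, -0.0, -0.1]
finger_gap: 0.0239
clock: 6.48
tcp_pos: [0.3649, -0.1665, 0.3859]
tool_rot: [[0.007, 0.004, 1.0], [-0.005, 1.0, -0.004], [-1.0, -0.005, 0.007]]
contact_force: [0.5, 0.5, -0.1]
finger_gap: 0.0237
6.5833 [ 0.36484395 -0.16604683  0.38225099] [-0.17580365 -0.18110995 -0.08419242]
top foot [ 0.4815 -0.168 ] 280 to go [0.0039 0.0016]
side foot [ 0.4807 -0.1626] 98 to go [ 0.0047 -0.0038]
top plinth [ 0.4848 -0.1667] 497 [ 0.4849 -0.1669  0.0474] foot [ 0.4815 -0.1678] 260 [ 0.4815 -0.1683  0.022 ] need [0.0033 0.0011]
side plinth [ 0.4852 -0.1661] 280 [ 0.4852 -0.166   0.0479] foot [ 0.4806 -0.1631] 97 [ 0.4806 -0.1632  0.0211] need [ 0.0046 -0.003 ]
```

View pics/p3.png

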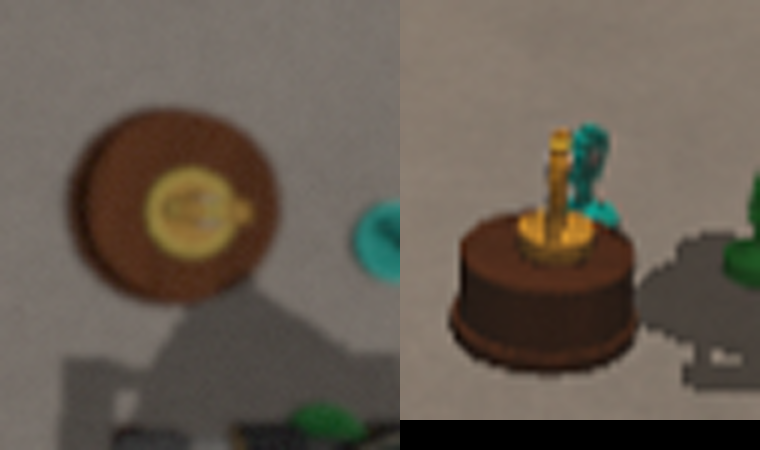

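After backing off, the trophy stands upright with about 4 mm left in +x. In y the views disagree by ±2 mm around zero. I'll go back in the same way and push 4 mm further.

```bash
python3 -m inch '0.27 40 0 10 0;0.27 40 0 10 0;0.27 40 0 10 0;0.27 20 0 10 0;0.27 5 0 15 0;0.27 0 0 15 0;0.27 0 0 10 0;0.27 0 0 0 0;0.27 0 0 0 0'; python3 -m inch '0.27 0 0 4 0;0.27 0 0 3 0;0.27 0 0 1.5 0;0.27 0 0 1.5 0;0.27 0 0 1 0;0.27 0 0 1 0;0.27 0 0 1 0;0.27 0 0 1 0;0.27 0 0 0 0;0.27 0 0 0 0'
```

```text
clock: 7.43
tcp_pos: [0.445, -0.1661, 0.2359]
tool_rot: [[-0.001, 0.003, 1.0], [0.001, 1.0, -0.003], [-1.0, 0.001, -0.001]]
contact_force: [-1.0, 0.6, -0.1]
finger_gap: 0.0241
clock: 8.27
tcp_pos: [0.4588, -0.1663, 0.2367]
tool_rot: [[-0.001, 0.004, 1.0], [0.0, 1.0, -0.004], [-1.0, 0.0, -0.001]]
contact_force: [-2.2, 0.4, 2.6]
finger_gap: 0.0239
```

```bash
python3 -m inch '0.27 0 0 -4 0;0.27 0 0 -15 0;0.27 0 0 -20 0;0.27 -5 0 -20 0;0.27 -40 0 -10 0;0.27 -40 0 0 0;0.27 -40 0 -10 0;0.27 -20 0 -10 0;0.27 0 0 0 0;0.27 0 0 0 0';  python3 v.py p4;python3 m2.py
python3 - <<'E'
from h import *
# same method on the centred cup trophy, as a bias check; side view
for n,w in(('side',(200,265,230,290)),('top',(180,240,175,235))):
    c=cam(n);im=big(c,w);h=cv2.cvtColor(im,cv2.COLOR_RGB2HSV)
    def keep(px,z,R):
        q=fitc(c,px,z,R)[0]
        for t in(.004,.002,.0015):
            P=onz(c,px,z)[:,:2];q=fitc(c,px[abs(np.hypot(*(P-q).T)-R)<t],z,R)[0]
        return q
    def cl(m,k): return topx(contour(cv2.morphologyEx(m.astype(np.uint8),cv2.MORPH_OPEN,np.ones((k,k),np.uint8))),w)
    a=keep(cl((h[...,1]>78)&(im[...,0]>57)&(h[...,0]<35),15),.05,.048)
    b=keep(cl((h[...,1]>110)&(im[...,0]>110)&(h[...,0]>10)&(h[...,0]<35),9),.064,.021)
    print('cup',n,a,b,'need',(a-b).round(4))
E
```

```text
clock: 9.1
tcp_pos: [0.3702, -0.1663, 0.3827]
tool_rot: [[0.004, 0.005, 1.0], [-0.002, 1.0, -0.005], [-1.0, -0.002, 0.004]]
contact_force: [-0.1, -0.3, 0.1]
finger_gap: 0.0238
9.2 [ 0.36990761 -0.1658571   0.38076995] [ 0.54754673 -0.66454845 -0.48041704]
top foot [ 0.4846 -0.1679] 282 to go [0.0008 0.0015]
side foot [ 0.4839 -0.1622] 113 to go [ 0.0015 -0.0042]
top plinth [ 0.4846 -0.1667] 470 [ 0.4848 -0.1669  0.0475] foot [ 0.4845 -0.1677] 246 [ 0.4846 -0.1681  0.022 ] need [0.0001 0.001 ]
side plinth [ 0.4852 -0.166 ] 295 [ 0.4853 -0.166   0.0479] foot [ 0.484  -0.1632] 108 [ 0.484  -0.1631  0.021 ] need [ 0.0012 -0.0028]
cup side [0.52060964 0.18799353] [0.51872694 0.19148808] need [ 0.0019 -0.0035]
cup top [0.51956621 0.18605009] [0.48702588 0.1846767 ] need [0.0325 0.0014]
```

View pics/p4.png

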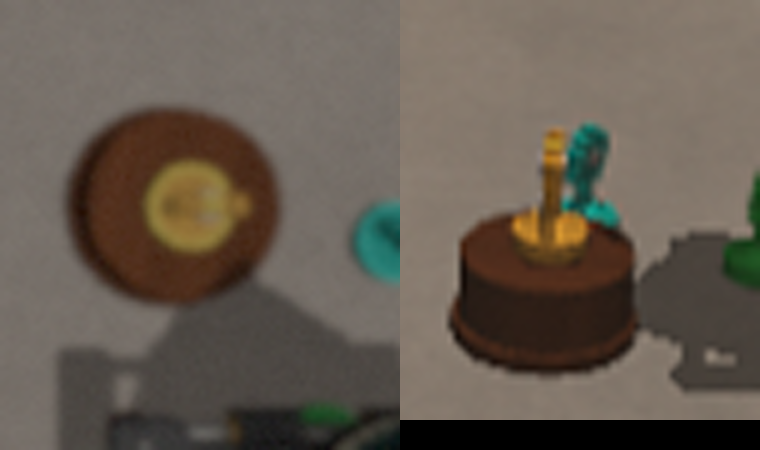

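The same side-view bias shows on the centred cup trophy. Correcting for it leaves an error of about 1 mm, and the trophy stands upright in both views with the gripper well clear. I'll hand in.

```bash
python3 -c "
from plant import env
print(env.hand_in())"
```

```text
the job is handed in; nothing more can be done
None
```

I pushed the gear trophy about 17 mm in +x with the two part-open fingertips against its foot. It took two pushes, with a look in between. I then drew back about 90 mm and up about 145 mm, and handed in at about 9 s.

**Centring:** the top view showed the foot about 1 mm from the plinth's axis. The side view gave about 3 mm. The centred cup trophy showed nearly the same offset in that view, so I took it as a measuring bias; with it removed, about 1 mm is left.

**Checks that disagreed or failed:**
- The y offsets from the two views disagreed throughout, by about 4–6 mm.
- The cup check in the top view failed: its foot fit was unusable.

**Other checks:** the trophy looked upright in both views, judged by eye. The few force readings I took stayed below about 4 N. I sent no move near the other objects, but I did not re-measure where they stood.

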